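# Seat the battery packs and press the charging case shut

## Task

Make the battery charging case ready: working from left to right, press each of the three battery packs down until it is fully home and confirm it with a firm push of about 20 newtons held for half a second, also where it looks home already. Then swing the lid over and press its front edge down until fully shut, with the same firm held push; do not force anything (60 newtons cracks the plastic), and leave the screwdriver, spare pack and roll of tape by the case where they are.

Things in the scene. Friction and masses are not known exactly. Their poses are not given: they have to be found in the camera images.
- case: black charging case, open tray 180 (x) x 260 (y) x 55 mm (z), walls 6 mm, fixed on an aluminium stand, sloping 30 deg down towards the robot. Origin: centre of its underside; x up the slope away from the robot, y left along the hinge, z square out of the open top, leaning 30 deg to the robot. 3 packs at x = 22, y = 80, 0, -80 mm. Charger strip before them, x -81 to -47, top z = 31 mm
- pack_a: left battery pack (seen from the robot): grey block 90 x 62 mm with a black ridge 60 x 34 x 6 mm; centre of the ridge top, axes as the case. Slides along case z only; home is 30 to 36 mm above the case's underside. Each bay's depth differs; only the hard stop tells. It may start up to 14 mm too high. Pressing it down takes 5 to 10 N all the way; it stays where left
- pack_b: middle battery pack (seen from the robot): grey block 90 x 62 mm with a black ridge 60 x 34 x 6 mm; centre of the ridge top, axes as the case. Slides along case z only; home is 30 to 36 mm above the case's underside. Moves like the left pack; 8 to 14 mm too high at the start
- pack_c: right battery pack (seen from the robot): grey block 90 x 62 mm with a black ridge 60 x 34 x 6 mm; centre of the ridge top, axes as the case. Slides along case z only; home is 30 to 36 mm above the case's underside. Moves like the left pack; it and the left one are sometimes home already
- lid_edge (a point): point on the outer face of the black lid (186 mm hinge to front edge, 262 wide, 8 thick), mid-width, 11 mm from the front edge. x towards the hinge, y left, z out of the outer face. Shut: 64 mm above the case's underside along case z. Let down, it rests ajar on its tight seal, 9 to 15 mm higher; pressing here takes 8 to 11 N all the way to a hard stop; it stays where left. Nothing here bears over 60 N
- lid: black lid; its origin is the middle of its hinge axis, at x = 92, z = 59 mm in the case; axes as lid_edge. The lid starts 94 to 100 deg open, leaning over the packs (reach them from the front, tool tilted along case z), outer face away from the robot. Stiff hinge: it stays put; about 1 N at its edge moves it. Pushed from behind until it leans about 40 deg from upright it sinks by itself in 2 to 4 s
- driver_c (a point): screwdriver, black handle, 200 mm long, lying in front of the stand; centre point, 12 mm up; leave alone
- spare_c (a point): spare battery pack 90 x 62 x 51 mm lying on the bench to the left of the stand; centre; leave alone
- tape_c (a point): white roll of tape, 100 mm across, 24 mm high, on the bench to the right of the stand; centre; leave alone

How it is judged:
By the outcome, as a careful person would: the job done as asked, in the order asked, and still so for the second after the job is handed in, with the robot touching nothing.
It also fails if it takes over 72 s, if anything falls off the work surface, if the arm or the gripper's body presses on something with over 40 N, if the wrist force passes 120 N, or if a joint passes its speed limit or range.

## Robot

A 6-joint arm with a two-finger parallel gripper is mounted at the origin on the work surface. World frame = base frame: x ahead of the robot, y to its left, z up, the work surface at z = 0. Lengths are in mm, angles in rad, forces in N, time in s.
With the tool pointing down it reaches from about 350 to 875 mm from the base axis. Payload 4.2 kg.
Tool frame: the origin (TCP) lies midway between the tips of the shut fingers; the grasp point (between the pads) lies 19 mm behind it; z points along the fingers, y is the line along which they close (so a half turn about z gives the same grasp; the last joint's range is limited). The gripper opens to 85 mm and grips with 20 to 120 N. Pads are 22 mm wide; open, the fingers measure 114 mm over their backs; the gripper's body (76 mm by 85 mm) begins 54 mm behind the grasp point. The pads swing forward as they close: fully open they stand 13 mm farther back than shut.
Start: joints at [-0.949, 0.385, 0.008, 0, -1.194, -0.259], TCP at [221.822, -584.289, 231.312] pointing down, gripper open.
Joint ranges: [-3.14, 3.14], [-1.21, 2.06], [-1.07, 1.41], [-3.16, 2.05], [-2.99, -0.16], [-3.1, 3.1]. Speed limits (rad/s): [2.79, 2.79, 3.14, 3.14, 3.14, 3.14].

## Interface

Orientations are given as a unit quaternion [x, y, z, w].
In Python, from bench import arm gives the robot as it stands. The module is installed in compiled form; this text tells all that it offers.
- The arm moves only by the shell command python3 -m handwheel 'ROWS' [OPENING]. ROWS is JSON, a list of rows, each an object of numbers: "x", "y", "z": the shift along the world's x, y, z each as a share of 20 cm, from -1 to 1; "ax", "ay", "az": the turn, a rotation vector about the world's x, y, z each as a share of 90 degrees, from -1 to 1. In form: [{"x": .., "y": .., "z": .., "ax": .., "ay": .., "az": ..}, ...]. A call has exactly 8 rows; each row shifts and turns the commanded pose from where the row before left it; what a row does not reach is not made up. A row lasts 1/10 s, in which the tool goes at most 50 mm and 8.59 degrees, less where a joint would pass 70% of its speed; a pose out of reach is approached as far as the arm can. A call with a number of a shift or a turn outside -1 to 1 is refused whole. A call with a gripper value outside its range is refused whole. OPENING is the opening, from -1 (shut) to 1 (fully open), set as the call begins (- or left out, the last holds). The fingers move at their own pace and stop on an object; the grip force is fixed at half the most. Time passes only in rows, so rows that do not move let the fingers close, or fill a call up. It gives the time, the measured TCP pose, the force, the opening and the grip force at its end, in the units of the state.
- arm.read_state(): the state, without advancing time (a new reading comes with each control period).
- arm.get_image(name): name is "side" or "top" or "wrist"; returns the picture (400x640x3 uint8, red, green, blue); there is no depth.
- arm.camera_params(name): a dict with "K" (3x3 intrinsics, pixels), "k1" (the pictures are not rectified: a ray, as slopes to the right and down, at radius r is drawn at 1 + k1 r^2 times it, then the intrinsics apply), "position" and "orientation" of the camera in the world. Camera axes: x right, y down, z forward; pixel columns grow to the right and rows downward; lengths in mm; the calibration is good to about 2 mm. A picture is of the moment at which its call begins: read the wrist's pose just before it. camera_params takes no time and is no camera call; for the wrist camera it gives the pose at the moment of the call.
- arm.job_done(): hands the job in; it is judged then, once.
The state is a dict: "clock": time; "joints": joint angles; "joint_vel": joint speeds; "joint_efforts": joint torques, N m; "position": TCP position; "ee_rot": TCP orientation; "contact_force": force on the tool from outside, world axes, zero at the start; "wrist_torque": the same for the moment, N m; "gripper_width": finger opening in mm; "grasp_force": force on a finger pad.
Only numpy, scipy, OpenCV 4.12 (cv2) and the standard library are available. Lean on these libraries where they do the work, as an engineer would, in place of code of your own. Each camera call takes 0.05 s, during which the arm holds its last target. There are 200 camera calls.

## Working session

There is one attempt and no reset: what is moved stays moved. The work goes in short steps, Python scripts to look and compute and a shell command to move; the robot and the scene stay as the last step left them, time stands still between calls to the robot, and variables do not carry over. Pictures are saved under pics/ and viewed, at most 10 in all, crops included, and the job is handed in when it is done.

```bash
mkdir -p pics; cat > h.py <<'E'
import numpy as np, cv2
from scipy.spatial.transform import Rotation as R
from bench import arm
def snap(n,f):
    im=arm.get_image(n); cv2.imwrite('pics/'+f,im[:,:,::-1]); return im
E
python3 - <<'E'
from h import *
a=snap('side','a.png');b=snap('top','b.png')
cv2.imwrite('pics/ab.png',np.vstack([a,b])[:,:,::-1])
for n in('side','top','wrist'):print(n,arm.camera_params(n))
print(arm.read_state())
E
```

```text
side {'K': array([[451.1941883 ,   0.        , 319.07036712],
       [  0.        , 451.1941883 , 196.40065761],
       [  0.        ,   0.        ,   1.        ]]), 'k1': 0.015092395628957157, 'position': array([-28.39247744, 694.98904395, 747.51490726]), 'orientation': array([-0.32300554,  0.82629279, -0.42844888,  0.17128693])}
top {'K': array([[387.19220496,   0.        , 311.24299046],
       [  0.        , 387.19220496, 198.23770673],
       [  0.        ,   0.        ,   1.        ]]), 'k1': -0.014069101118837052, 'position': array([ 435.83119032,   65.46647883, 1047.88938657]), 'orientation': array([-0.69605168,  0.71546181, -0.04622272,  0.03859951])}
wrist {'K': array([[357.32561375,   0.        , 321.08567796],
       [  0.        , 357.32561375, 199.20191515],
       [  0.        ,   0.        ,   1.        ]]), 'k1': 0.014542745957780328, 'position': array([ 152.78896599, -610.46234094,  373.34418   ]), 'orientation': array([0.56194227, 0.81396286, 0.12188934, 0.0826338 ])}
{'clock': 0.1, 'joints': array([-9.49418832e-01,  3.85467881e-01,  6.74506497e-03, -4.27668545e-04,
       -1.19400434e+00, -2.58609877e-01]), 'joint_vel': array([-4.52034814e-04, -2.73921043e-03,  4.11619327e-03,  2.84419851e-03,
        3.17514061e-05, -2.23973162e-04]), 'joint_efforts': array([ 2.92238028e-04, -3.93318379e+01,  1.88929063e+01,  4.19797003e+00,
       -2.61330017e-03,  1.69550424e-05]), 'position': array([ 221.61885481, -583.82121736,  230.33235453]), 'ee_rot': array([-1.80313189e-01,  9.83608755e-01,  9.58119727e-04, -2.31375325e-04]), 'contact_force': array([ 0.29923367, -0.30508176, -0.2996096 ]), 'wrist_torque': array([ 0.04142369, -0.00139757, -0.01142722]), 'grasp_force': 0.0, 'gripper_width': 85.31682502263548}
```

View pics/a.png

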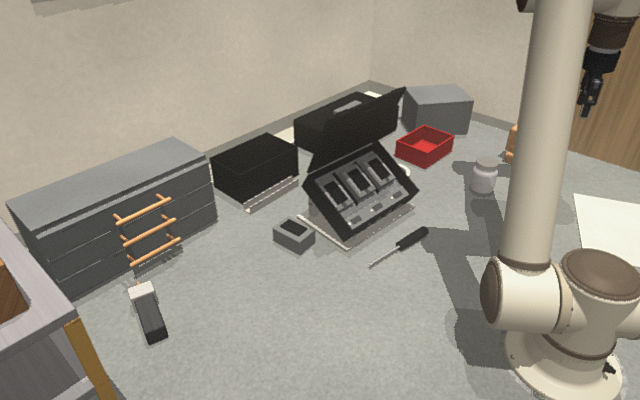

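View pics/b.png

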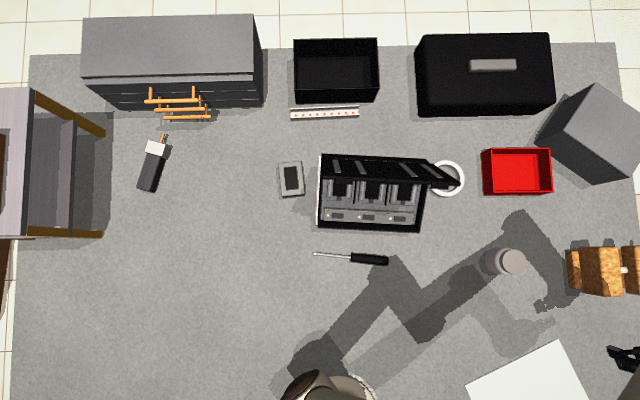

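The side view shows the case at about (360,190), with the lid upright behind it. The top view shows the case from (318,155) to (425,230), the spare pack at (291,180), the driver at (350,258) and the tape at (445,178). I'll enlarge the case in both views.

```bash
python3 - <<'E'
import cv2,numpy as np
a=cv2.imread('pics/a.png')[80:260,290:440];b=cv2.imread('pics/b.png')[140:250,300:450]
cv2.imwrite('pics/ac.png',cv2.convertScaleAbs(cv2.resize(a[0:150],None,fx=5,fy=4,interpolation=2),alpha=1.6,beta=15))
cv2.imwrite('pics/bc.png',cv2.convertScaleAbs(cv2.resize(b,None,fx=5,fy=5,interpolation=2),alpha=1.6,beta=15))
E
```

```text
(no output)
```

View pics/ac.png

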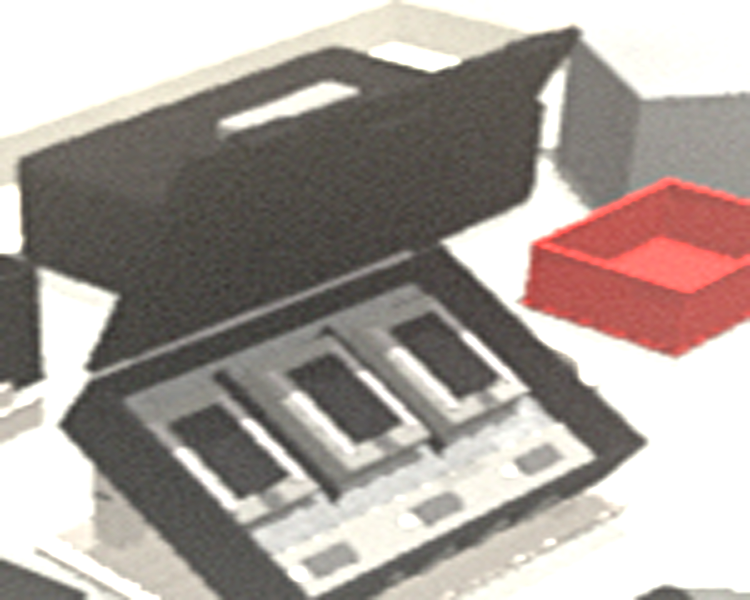

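View pics/bc.png

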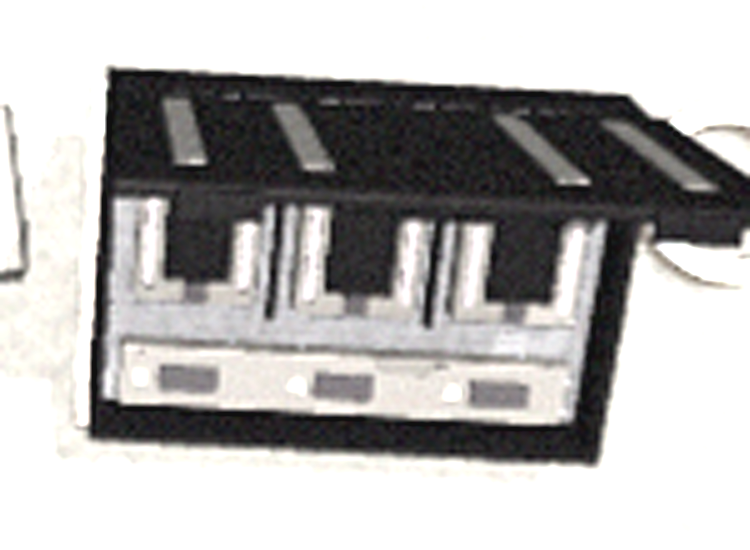

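```bash
cat >> h.py <<'E'
def proj(n,P,cp=None):
    c=cp or arm.camera_params(n); p=R.from_quat(c['orientation']).inv().apply(np.atleast_2d(P)-c['position'])
    s=p[:,:2]/p[:,2:]; s=s*(1+c['k1']*(s**2).sum(1,keepdims=True))
    return s*c['K'][0,0]+c['K'][:2,2]
def caseR(yaw): return R.from_euler('z',yaw)*R.from_euler('y',-np.pi/6)
E
python3 - <<'E'
from h import *
from scipy.optimize import least_squares
S=lambda x,y:(290+x/5,80+y/4); T=lambda x,y:(300+x/5,140+y/5)
cs,ct=arm.camera_params('side'),arm.camera_params('top')
ys=[80,0,-80]
C=[(-8,17),(-8,-17),(52,17),(52,-17)]
top=[[T(165,278),T(228,285)],[T(330,300),T(395,305)],[T(487,298),T(556,305)]]
side=[[S(240,497),S(285,480),S(170,425),S(220,403)],[S(360,447),S(408,430),S(290,367),S(340,352)],[S(457,400),S(500,390),S(392,325),S(437,312)]]
rim=[((-90,130,55),'t',T(92,437)),((-90,-130,55),'t',T(600,464)),((-90,-130,55),'s',S(645,440))]
def lidp(a,u,v): # a open deg, u from hinge, v y ; inner plane
    a=np.radians(a); return (92-u*np.cos(a),v,59+u*np.sin(a))
lid=[((186,-131),'s',S(578,28)),((186,131),'t',T(110,190))]
def f(p,full=False):
    r=caseR(p[3]); W=lambda q:r.apply(q)+p[:3]
    e=[]
    for q,c,m in rim: e.append(proj('',W(q),ct if c=='t' else cs)[0]-m)
    for i in range(3):
        for c,k in ((ct,top),(cs,side)):
            for j,m in enumerate(k[i]): e.append(proj('',W((C[j][0],C[j][1]+ys[i],p[4+i])),c)[0]-m)
    for (u,v),c,m in lid: e.append(proj('',W(lidp(p[7],u,v)),ct if c=='t' else cs)[0]-m)
    return np.ravel(e)
o=least_squares(f,[550,0,80,0,40,45,40,97],loss='soft_l1',x_scale=[10,10,10,.1,5,5,5,5])
print(o.x.round(3),'\n',f(o.x).reshape(-1,2).round(1).tolist())
np.save('case.npy',o.x)
r=caseR(o.x[3])
for i in range(3):print(r.apply((22,ys[i],o.x[4+i]))+o.x[:3])
print('lid edge',r.apply(lidp(o.x[7],175,0))+o.x[:3], 'hinge',r.apply((92,0,59))+o.x[:3])
print(r.as_matrix().round(3))
E
```

```text
[ 5.73328e+02 -9.91180e+01  5.91360e+01 -7.70000e-02  3.39540e+01
  4.56730e+01  4.09200e+01  9.70530e+01] 
 [[-0.6, 0.5], [-0.3, 0.1], [0.9, 0.7], [-0.3, 0.1], [0.6, -0.7], [0.6, 0.7], [1.2, -0.5], [0.3, 0.2], [-0.0, 0.6], [-1.0, -0.9], [-0.3, -1.2], [0.5, -1.6], [-0.3, -2.4], [0.3, 0.6], [-0.7, -0.3], [-0.6, 0.3], [-0.8, -0.4], [0.7, -0.5], [0.4, -2.7], [-0.1, 1.3], [-0.8, 0.2], [0.3, 0.4], [1.0, -0.3]]
[581.53009905 -19.51294675  99.540774  ]
[569.55500023 -98.82834086 109.68987267]
[ 565.79166838 -178.77510249  105.57379609]
lid edge [555.32633081 -97.73435953 317.38263526] hinge [ 623.35462466 -102.9647631   156.23117199]
[[ 0.863  0.077 -0.499]
 [-0.066  0.997  0.038]
 [ 0.5    0.     0.866]]
```

```bash
cat >> h.py <<'E'
o=np.load('case.npy'); rc=caseR(o[3])
W=lambda *q: rc.apply(q)+o[:3]
Cf=lambda w: rc.inv().apply(np.array(w)-o[:3])
RT=R.from_matrix(rc.as_matrix()@np.diag([-1,1,-1]))
def delta(P,rt=RT):
    s=arm.read_state(); d=(np.array(P)-s['position'])/200; v=(rt*R.from_quat(s['ee_rot']).inv()).as_rotvec()/(np.pi/2)
    print('case pos',Cf(s['position']).round(1),'shift',d.round(3),'turn',v.round(3),'n',round(np.linalg.norm(d)/.25,1),round(np.linalg.norm(v)/.0954,1))
E
python3 - <<'E'
from h import *
delta((430,-15,300)); print(W(12,80,150),W(12,80,60))
E
```

```text
case pos [-185.9 -510.2  305. ] shift [1.042 2.844 0.348] turn [ 0.047 -0.333 -0.274] n 12.2 4.5
[515.04311431 -14.40104782 195.03948373] [559.91069434 -17.8507235  117.09719739]
```

```bash
python3 -m handwheel '[{"x":0.05,"y":0.17,"z":0.06,"ax":0.003,"ay":-0.021,"az":-0.017},{"x":0.05,"y":0.17,"z":0.06,"ax":0.003,"ay":-0.021,"az":-0.017},{"x":0.05,"y":0.17,"z":0.06,"ax":0.003,"ay":-0.021,"az":-0.017},{"x":0.05,"y":0.17,"z":0.06,"ax":0.003,"ay":-0.021,"az":-0.017},{"x":0.05,"y":0.18,"z":0.05,"ax":0.003,"ay":-0.021,"az":-0.017},{"x":0.05,"y":0.18,"z":0.05,"ax":0.003,"ay":-0.021,"az":-0.017},{"x":0.05,"y":0.18,"z":0,"ax":0.003,"ay":-0.021,"az":-0.017},{"x":0.05,"y":0.18,"z":0,"ax":0.003,"ay":-0.021,"az":-0.017}]' -1
python3 -m handwheel '[{"x":0.05,"y":0.18,"z":0,"ax":0.003,"ay":-0.021,"az":-0.017},{"x":0.05,"y":0.18,"z":0,"ax":0.003,"ay":-0.021,"az":-0.017},{"x":0.05,"y":0.18,"z":0,"ax":0.003,"ay":-0.021,"az":-0.017},{"x":0.05,"y":0.18,"z":0,"ax":0.003,"ay":-0.021,"az":-0.017},{"x":0.1,"y":0.18,"z":0,"ax":0.003,"ay":-0.021,"az":-0.017},{"x":0.1,"y":0.18,"z":0,"ax":0.003,"ay":-0.021,"az":-0.017},{"x":0.1,"y":0.18,"z":0,"ax":0.003,"ay":-0.021,"az":-0.017},{"x":0.1,"y":0.18,"z":0,"ax":0.003,"ay":-0.021,"az":-0.017}]' -1
python3 -c "
from h import *
delta(W(12,80,110)); print(arm.read_state()['contact_force'])"
```

```text
clock: 0.9
position: [301.9, -302.9, 299.4]
ee_rot: [-0.072, 0.988, -0.005, 0.134]
contact_force: [0.8, -0.5, -0.0]
gripper_width: -0.0
grasp_force: 0.0
clock: 1.7
position: [415.5, -27.8, 299.4]
ee_rot: [0.032, 0.966, -0.011, 0.256]
contact_force: [0.4, -2.5, 0.9]
gripper_width: 0.0
grasp_force: 0.0
case pos [-20.9  59.  289.5] shift [ 0.597  0.059 -0.695] turn [ 0.002 -0.003 -0.006] n 3.7 0.1
[ 0.44328435 -2.46282954  0.89837538]
```

```bash
python3 -m handwheel '[{"x":0.1,"y":0.01,"z":-0.116},{"x":0.1,"y":0.01,"z":-0.116},{"x":0.1,"y":0.01,"z":-0.116},{"x":0.1,"y":0.01,"z":-0.116},{"x":0.1,"y":0.01,"z":-0.116},{"x":0.1,"y":0.01,"z":-0.115},{},{}]' -1
python3 -c "
from h import *
delta(W(12,80,60)); print(arm.read_state()['contact_force']);snap('wrist','w1.png')"
```

```text
case pos [-20.9  59.  289.5] shift [ 0.722  0.05  -0.912] turn [ 0.002 -0.003 -0.006] n 4.7 0.1
[ 0.44328435 -2.46282954  0.89837538]invalid input at $[0]: expected keys x, y, z, ax, ay, az
```

View pics/w1.png

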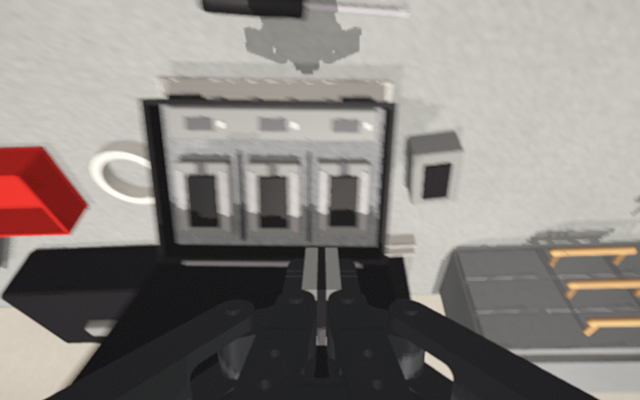

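The wrist view confirms the alignment: the ridges are at (344,200), (273,200) and (203,200), and the fingertips are at (320,250), pointing along the case normal. The move was refused because rows need all six keys, so I'll resend it.

```bash
python3 -m handwheel '[{"x":0.1,"y":0.01,"z":-0.116,"ax":0,"ay":0,"az":0},{"x":0.1,"y":0.01,"z":-0.116,"ax":0,"ay":0,"az":0},{"x":0.1,"y":0.01,"z":-0.116,"ax":0,"ay":0,"az":0},{"x":0.1,"y":0.01,"z":-0.116,"ax":0,"ay":0,"az":0},{"x":0.1,"y":0.01,"z":-0.116,"ax":0,"ay":0,"az":0},{"x":0.1,"y":0.01,"z":-0.116,"ax":0,"ay":0,"az":0},{"x":0,"y":0,"z":0,"ax":0,"ay":0,"az":0},{"x":0,"y":0,"z":0,"ax":0,"ay":0,"az":0}]' -1
python3 -c "
from h import *
delta(W(12,80,55)); print(arm.read_state()['contact_force'])"
```

```text
clock: 2.55
position: [534.8, -17.9, 177.0]
ee_rot: [0.033, 0.969, -0.013, 0.244]
contact_force: [-0.9, -0.7, 1.2]
gripper_width: -0.2
grasp_force: 0.0
case pos [ 20.3  78.  124.3] shift [ 0.138 -0.001 -0.321] turn [ 0.004 -0.019 -0.004] n 1.4 0.2
[-0.89053108 -0.66021602  1.20306841]
```

```bash
python3 -m handwheel '[{"x":0.03,"y":0,"z":-0.08,"ax":0,"ay":-0.005,"az":0},{"x":0.04,"y":0,"z":-0.09,"ax":0,"ay":-0.005,"az":0},{"x":0.035,"y":0,"z":-0.08,"ax":0,"ay":-0.005,"az":0},{"x":0.033,"y":0,"z":-0.07,"ax":0,"ay":-0.004,"az":0},{"x":0.005,"y":0,"z":-0.009,"ax":0,"ay":0,"az":0},{"x":0.005,"y":0,"z":-0.009,"ax":0,"ay":0,"az":0},{"x":0.005,"y":0,"z":-0.009,"ax":0,"ay":0,"az":0},{"x":0,"y":0,"z":0,"ax":0,"ay":0,"az":0}]' -1
python3 -c "
from h import *
delta(W(12,80,40)); print(rc.inv().apply(arm.read_state()['contact_force']))"
```

```text
clock: 3.35
position: [570.6, -16.7, 152.1]
ee_rot: [0.034, 0.973, -0.012, 0.227]
contact_force: [-0.3, -0.2, 0.7]
gripper_width: -0.0
grasp_force: 0.0
case pos [38.6 82.  85.1] shift [-0.003 -0.01  -0.262] turn [ 0.002 -0.042 -0.003] n 1.0 0.4
[ 0.13189312 -0.25254669  0.77775153]
```

```bash
python3 -c "
from h import *
s=arm.read_state();print(s['joints'].round(3),s['joint_vel'].round(3))"
```

```text
[ 0.207  0.184 -0.85   0.931 -0.161 -2.743] [-0.    -0.008 -0.004  0.002  0.001 -0.002]
```

```bash
cat > lg.py <<'E'
from h import *
import json
s=arm.read_state()
open('log.txt','a').write(json.dumps([s['joints'].tolist(),s['position'].tolist(),s['ee_rot'].tolist()])+'\n'); print(s['joints'].round(3),Cf(s['position']).round(1))
E
python3 lg.py
python3 -m handwheel '[{"x":-0.12,"y":0,"z":0.16,"ax":0,"ay":0,"az":0},{"x":-0.12,"y":0,"z":0.16,"ax":0,"ay":0,"az":0},{"x":-0.12,"y":0,"z":0.16,"ax":0,"ay":0,"az":0},{"x":-0.12,"y":0,"z":0.16,"ax":0,"ay":0,"az":0},{"x":-0.12,"y":0,"z":0.16,"ax":0,"ay":0,"az":0},{"x":-0.1,"y":0,"z":0,"ax":0,"ay":0,"az":0},{"x":0,"y":0,"z":0,"ax":0,"ay":0,"az":0},{"x":0,"y":0,"z":0,"ax":0,"ay":0,"az":0}]' -1
python3 lg.py
python3 -m handwheel '[{"x":-0.1,"y":-0.1,"z":0,"ax":0.05,"ay":0.08,"az":0},{"x":-0.1,"y":-0.1,"z":0,"ax":0.05,"ay":0.08,"az":0},{"x":-0.1,"y":-0.1,"z":0,"ax":0.05,"ay":0.08,"az":0},{"x":-0.1,"y":-0.1,"z":0,"ax":0.05,"ay":0.08,"az":0},{"x":0,"y":0,"z":0.2,"ax":0,"ay":0,"az":0},{"x":0,"y":0,"z":0,"ax":0,"ay":0,"az":0},{"x":0,"y":0,"z":0,"ax":0,"ay":0,"az":0},{"x":0,"y":0,"z":0,"ax":0,"ay":0,"az":0}]' -1
python3 lg.py
```

```text
[ 0.207  0.184 -0.85   0.931 -0.161 -2.743] [38.6 82.  85.1]
clock: 4.15
position: [440.6, -19.4, 304.5]
ee_rot: [0.035, 0.972, -0.015, 0.23]
contact_force: [0.8, 0.1, 0.6]
gripper_width: 0.2
grasp_force: 0.0
[ 0.485 -0.238 -0.71   0.378 -0.739 -2.361] [  2.7  69.3 281.7]
clock: 4.95
position: [366.3, -97.5, 342.4]
ee_rot: [0.065, 0.991, 0.113, -0.012]
contact_force: [0.0, -0.2, -1.0]
gripper_width: 0.3
grasp_force: 0.0
[-0.024 -0.072 -0.205 -0.228 -1.456 -1.65 ] [-37.2 -14.2 348.5]
```

```bash
cat > fk.py <<'E'
from h import *
import json
from scipy.optimize import least_squares
E=lambda a,v:R.from_euler(a,v)
def fk(q,p,s4=1):
    c,h,a1,L1,L2,e,d=p[:7]
    A=E('y',q[1]);B=E('y',q[1]-q[2]);D=B*E('x',s4*q[3])*E('y',-q[4])
    b=np.array([a1,c,h])+A.apply([0,0,L1])+B.apply([L2,0,e])+D.apply([d,0,0])
    Z=E('z',q[0]); return Z.apply(b), Z*D*E('x',p[7]*q[5])
E
python3 - <<'E'
from fk import *
L=[json.loads(l) for l in open('log.txt')]
L.append([[-9.49418832e-01,3.85467881e-01,6.745e-03,-4.3e-04,-1.194,-2.586e-01],[221.62,-583.82,230.33],[-1.80313e-01,9.836e-01,9.58e-4,-2.3e-4]])
for s4 in(1,-1):
  f=lambda p:np.ravel([fk(j,list(p)+[1],s4)[0]-x for j,x,_ in L])
  o=least_squares(f,[-160,300,0,400,400,0,250]);print(s4,o.x.round(1),np.abs(o.fun).max().round(2))
  best=o.x if s4==1 else best
  for s6 in(1,-1):
    M=[ (fk(j,list(o.x)+[s6],s4)[1].inv()*R.from_quat(q)).as_rotvec().round(3).tolist() for j,x,q in L]; print(s6,M)
E
```

```text
1 [-145.  -398.1  323.1  323.9   56.6  259.8 -160.6] 52.81
1 [[1.773, 1.127, 1.432], [2.361, 0.947, 1.611], [1.005, 0.76, 1.538], [-0.821, 1.41, -0.82]]
-1 [[2.27, 0.565, 2.057], [-1.453, 0.368, -1.449], [-1.474, 1.586, -0.948], [-1.209, 1.209, -1.208]]
-1 [-141.6   31.   172.3  516.   225.6   78.7  251.9] 39.19
1 [[-1.768, 0.72, -1.768], [-2.216, 0.011, -2.216], [1.326, 1.13, 1.326], [-0.82, 1.41, -0.82]]
-1 [[-1.209, 1.209, -1.209], [-1.209, 1.209, -1.209], [-1.209, 1.209, -1.209], [-1.209, 1.209, -1.209]]
```

```bash
python3 - <<'E'
from fk import *
L=[json.loads(l) for l in open('log.txt')]
L.append([[-9.49418832e-01,3.85467881e-01,6.745e-03,-4.3e-04,-1.194,-2.586e-01],[221.62,-583.82,230.33],[-1.80313e-01,9.836e-01,9.58e-4,-2.3e-4]])
def fk2(q,p):
    c,h,a1,L1,L2,e,d,g,k=p
    A=E('y',q[1]);B=E('y',q[1]-q[2]);C=B*E('x',-q[3]);D=C*E('y',-q[4])
    b=np.array([a1,c,h])+A.apply([0,0,L1])+B.apply([L2,0,e])+D.apply([d,g,k])
    return E('z',q[0]).apply(b)
f=lambda p:np.ravel([fk2(j,p)-x for j,x,_ in L])
for x0 in ([-160,300,0,400,400,0,250,0,0],[-80,200,100,400,300,50,300,-80,0],[0,200,0,400,400,0,250,-160,0]):
  o=least_squares(f,x0);print(o.x.round(1),np.abs(o.fun).max().round(2))
E
```

```text
[   0.   160.6   -0.   564.9  421.8   -0.   297.7 -159.8   -0. ] 0.0
[   0.   160.6   -0.   564.9  421.8   -0.   297.7 -159.8   -0. ] 0.0
[   0.   160.6   -0.   564.9  421.8   -0.   297.7 -159.8   -0. ] 0.0
```

```bash
cat >> fk.py <<'E'
P=[0,160.6,0,564.9,421.8,0,297.7,-159.8,0]
QT=R.from_rotvec([-1.2092,1.2092,-1.2092])
lo=np.array([-3.14,-1.21,-1.07,-3.16,-2.99,-3.1]);hi=np.array([3.14,2.06,1.41,2.05,-.16,3.1])
def fk2(q):
    c,h,a1,L1,L2,e,d,g,k=P
    A=E('y',q[1]);B=E('y',q[1]-q[2]);D=B*E('x',-q[3])*E('y',-q[4])
    b=np.array([a1,c,h])+A.apply([0,0,L1])+B.apply([L2,0,e])+D.apply([d,g,k]);Z=E('z',q[0])
    return Z.apply(b),Z*D*E('x',-q[5])*QT
def ik(pos,rt,n=40,seed=0):
    rng=np.random.default_rng(seed); S=[]
    for _ in range(n):
        def f(q):
            p,r=fk2(q); return np.r_[(p-pos)/300,(rt.inv()*r).as_rotvec()]
        o=least_squares(f,rng.uniform(lo,hi),bounds=(lo,hi))
        if o.cost<1e-8 and not any(np.allclose(o.x,s,atol=.02) for s in S): S.append(o.x)
    return S
E
python3 - <<'E'
from fk import *
for r in [E('z',0)]: print(fk2([.207,.184,-.85,.931,-.161,-2.743])[1].as_quat().round(3))
# tool direction tilt variants in case frame: about case y (pitch) and about case x (side)
for py in(-15,0,15):
  for sx in(-20,0,20):
    Rt=rc*E('yx',[0,0])*R.from_euler('yx',[py,sx],degrees=True)*R.from_matrix(np.diag([-1,1,-1.]))
    for y in(80,-80):
      S=ik(W(12,y,35),Rt,14)
      print(py,sx,y,[s.round(2).tolist() for s in S])
E
```

```text
[ 0.034  0.973 -0.012  0.226]
-15 -20 80 []
-15 -20 -80 [[-0.61, 0.36, -0.82, -3.0, -0.47, 1.9]]
-15 0 80 []
-15 0 -80 []
-15 20 80 [[-0.22, 0.32, -0.43, -1.46, -0.44, -0.11]]
-15 20 -80 [[-0.53, 0.39, -0.32, -1.26, -0.67, -0.1]]
0 -20 80 []
0 -20 -80 []
0 0 80 []
0 0 -80 []
0 20 80 [[0.01, 0.32, -0.39, -0.79, -0.44, -0.91]]
0 20 -80 [[-0.35, 0.39, -0.26, -0.81, -0.68, -0.62]]
15 -20 80 [[0.38, 0.37, -0.71, 0.82, -0.58, -2.87]]
15 -20 -80 [[0.02, 0.35, -0.78, 1.03, -0.42, -2.75]]
15 0 80 [[0.29, 0.33, -0.58, 0.23, -0.42, -2.14]]
15 0 -80 [[-0.03, 0.36, -0.47, 0.03, -0.48, -1.64]]
15 20 80 [[0.06, 0.37, -0.3, -0.49, -0.68, -1.22]]
15 20 -80 [[-0.26, 0.43, -0.18, -0.51, -0.85, -0.94]]
```

```bash
cat >> fk.py <<'E'
def tilt(py,sx): return rc*R.from_euler('yx',[py,sx],degrees=True)*R.from_matrix(np.diag([-1,1,-1.]))
def wr(q):
    A=E('y',q[1]);B=E('y',q[1]-q[2]);D=B*E('x',-q[3])*E('y',-q[4]);Z=E('z',q[0])
    el=Z.apply(np.array([0,0,160.6])+A.apply([0,0,564.9])); w=el+Z.apply(B.apply([421.8,0,0])); w2=w+Z.apply(D.apply([0,-159.8,0]))
    return [Cf(v).round(0).tolist() for v in (el,w,w2)]
E
python3 - <<'E'
from fk import *
for sx in(15,20):
  for y in(80,0,-80):
    for z in (32,100):
      for s in ik(W(12,y,z),tilt(0,sx),10): print(sx,y,z,s.round(2).tolist(),wr(s) if z==32 else '')
for s in ik(np.array([430,-15,300]),tilt(0,20),10): print('wp',s.round(2))
s=arm.read_state();print(s['joints'].round(2))
delta((430,-15,300),tilt(0,20))
E
```

```text
15 80 32 [0.11, 0.31, -0.46, -0.6, -0.29, -1.16] [[-36.0, 87.0, 760.0], [76.0, 145.0, 357.0], [12.0, 3.0, 320.0]]
15 80 100 [0.17, 0.15, -0.54, -0.41, -0.34, -1.39] 
15 0 32 [-0.1, 0.33, -0.39, -0.7, -0.43, -0.9] [[-27.0, 51.0, 750.0], [112.0, 44.0, 352.0], [12.0, -77.0, 320.0]]
15 0 100 [-0.07, 0.18, -0.44, -0.57, -0.49, -1.06] 
15 -80 32 [-0.28, 0.36, -0.31, -0.73, -0.56, -0.73] [[-16.0, 13.0, 736.0], [131.0, -54.0, 347.0], [12.0, -157.0, 320.0]]
15 -80 100 [-0.28, 0.23, -0.35, -0.64, -0.63, -0.84] 
20 80 32 [0.0, 0.32, -0.38, -0.8, -0.44, -0.9] [[-28.0, 70.0, 752.0], [112.0, 96.0, 354.0], [12.0, -22.0, 312.0]]
20 80 100 [0.05, 0.18, -0.44, -0.65, -0.48, -1.1] 
20 0 32 [-0.19, 0.35, -0.33, -0.82, -0.56, -0.73] [[-19.0, 34.0, 741.0], [131.0, -2.0, 348.0], [12.0, -102.0, 312.0]]
20 0 100 [-0.17, 0.21, -0.37, -0.72, -0.62, -0.87] 
20 -80 32 [-0.35, 0.39, -0.26, -0.81, -0.68, -0.61] [[-10.0, -4.0, 726.0], [143.0, -95.0, 343.0], [12.0, -182.0, 312.0]]
20 -80 100 [-0.35, 0.26, -0.29, -0.74, -0.75, -0.72] 
wp [ 0.17 -0.23 -0.51 -0.33 -0.73 -1.53]
[-0.02 -0.07 -0.2  -0.23 -1.46 -1.65]
case pos [-37.2 -14.2 348.5] shift [ 0.318  0.412 -0.212] turn [ 0.042 -0.363  0.051] n 2.2 3.9
```

```bash
python3 -m handwheel '[{"x":0.064,"y":0.082,"z":-0.04,"ax":0.006,"ay":-0.06,"az":0.008},{"x":0.064,"y":0.082,"z":-0.04,"ax":0.006,"ay":-0.06,"az":0.008},{"x":0.064,"y":0.082,"z":-0.04,"ax":0.006,"ay":-0.06,"az":0.008},{"x":0.064,"y":0.082,"z":-0.04,"ax":0.006,"ay":-0.06,"az":0.008},{"x":0.064,"y":0.082,"z":-0.04,"ax":0.006,"ay":-0.06,"az":0.008},{"x":0,"y":0,"z":0,"ax":0.006,"ay":-0.06,"az":0.008},{"x":0,"y":0,"z":0,"ax":0,"ay":0,"az":0},{"x":0,"y":0,"z":0,"ax":0,"ay":0,"az":0}]' -1
python3 - <<'E'
from fk import *
s=arm.read_state();print(s['joints'].round(2))
delta(W(12,80,110),tilt(0,17))
E
```

```text
clock: 5.75
position: [430.2, -15.4, 303.7]
ee_rot: [-0.006, 0.953, 0.153, 0.26]
contact_force: [0.7, 1.1, 0.1]
gripper_width: 0.2
grasp_force: 0.0
[ 0.18 -0.24 -0.51 -0.31 -0.73 -1.57]
case pos [ -6.9  72.5 286.3] shift [ 0.524 -0.003 -0.716] turn [-0.024 -0.    -0.013] n 3.5 0.3
```

```bash
python3 -m handwheel '[{"x":0.09,"y":0,"z":-0.12,"ax":0,"ay":0,"az":0},{"x":0.09,"y":0,"z":-0.12,"ax":0,"ay":0,"az":0},{"x":0.09,"y":0,"z":-0.12,"ax":0,"ay":0,"az":0},{"x":0.09,"y":0,"z":-0.12,"ax":0,"ay":0,"az":0},{"x":0.09,"y":0,"z":-0.12,"ax":0,"ay":0,"az":0},{"x":0.074,"y":0,"z":-0.116,"ax":0,"ay":0,"az":0},{"x":0,"y":0,"z":0,"ax":0,"ay":0,"az":0},{"x":0,"y":0,"z":0,"ax":0,"ay":0,"az":0}]' -1
cat > st.py <<'E'
import sys
from fk import *
s=arm.read_state();print(s['joints'].round(2),'F case',rc.inv().apply(s['contact_force']).round(1))
delta(W(*map(float,sys.argv[1:4])),tilt(0,float(sys.argv[4]) if len(sys.argv)>4 else 18))
E
python3 st.py 12 80 60
```

```text
clock: 6.55
position: [535.9, -15.9, 160.1]
ee_rot: [-0.006, 0.953, 0.153, 0.259]
contact_force: [0.6, 0.8, -0.2]
gripper_width: -0.3
grasp_force: 0.0
[ 0.07  0.15 -0.46 -0.6  -0.48 -1.16] F case [ 0.4  0.9 -0.5]
case pos [ 12.6  80.1 109.3] shift [ 0.12  -0.01  -0.215] turn [-0.014 -0.001 -0.007] n 1.0 0.2
```

```bash
python3 -m handwheel '[{"x":0.04,"y":-0.003,"z":-0.072,"ax":0,"ay":0,"az":0},{"x":0.04,"y":-0.003,"z":-0.072,"ax":0,"ay":0,"az":0},{"x":0.04,"y":-0.003,"z":-0.072,"ax":0,"ay":0,"az":0},{"x":0.025,"y":-0.002,"z":-0.04,"ax":0,"ay":0,"az":0},{"x":0.01,"y":-0.001,"z":-0.017,"ax":0,"ay":0,"az":0},{"x":0.005,"y":0,"z":-0.009,"ax":0,"ay":0,"az":0},{"x":0.005,"y":0,"z":-0.009,"ax":0,"ay":0,"az":0},{"x":0,"y":0,"z":0,"ax":0,"ay":0,"az":0}]' -1
python3 st.py 12 80 34
```

```text
clock: 7.35
position: [568.3, -17.9, 102.8]
ee_rot: [-0.006, 0.953, 0.153, 0.261]
contact_force: [1.1, 0.5, -0.4]
gripper_width: -0.2
grasp_force: 0.0
[ 0.03  0.3  -0.4  -0.75 -0.43 -0.96] F case [ 0.7  0.6 -0.8]
case pos [12.1 80.6 43.5] shift [ 0.023 -0.005 -0.041] turn [-0.015  0.    -0.007] n 0.2 0.2
```

```bash
python3 -m handwheel '[{"x":0.005,"y":0,"z":-0.009,"ax":0,"ay":0,"az":0},{"x":0.005,"y":0,"z":-0.009,"ax":0,"ay":0,"az":0},{"x":0.004,"y":0,"z":-0.007,"ax":0,"ay":0,"az":0},{"x":0.0025,"y":0,"z":-0.004,"ax":0,"ay":0,"az":0},{"x":0,"y":0,"z":0,"ax":0,"ay":0,"az":0},{"x":0,"y":0,"z":0,"ax":0,"ay":0,"az":0},{"x":0,"y":0,"z":0,"ax":0,"ay":0,"az":0},{"x":0,"y":0,"z":0,"ax":0,"ay":0,"az":0}]' -1
python3 st.py 12 80 34
```

```text
clock: 8.15
position: [570.4, -18.1, 99.4]
ee_rot: [-0.007, 0.953, 0.154, 0.261]
contact_force: [-16.8, -3.4, 23.9]
gripper_width: -0.0
grasp_force: 14.3
[ 0.02  0.31 -0.4  -0.77 -0.43 -0.94] F case [-2.4 -4.7 28.9]
case pos [12.2 80.5 39.4] shift [ 0.012 -0.004 -0.024] turn [-0.015  0.001 -0.008] n 0.1 0.2
```

```bash
python3 -m handwheel '[{"x":-0.0013,"y":0,"z":0.0022,"ax":0,"ay":0,"az":0},{"x":0,"y":0,"z":0,"ax":0,"ay":0,"az":0},{"x":0,"y":0,"z":0,"ax":0,"ay":0,"az":0},{"x":0,"y":0,"z":0,"ax":0,"ay":0,"az":0},{"x":0,"y":0,"z":0,"ax":0,"ay":0,"az":0},{"x":0,"y":0,"z":0,"ax":0,"ay":0,"az":0},{"x":0,"y":0,"z":0,"ax":0,"ay":0,"az":0},{"x":0,"y":0,"z":0,"ax":0,"ay":0,"az":0}]' -1
python3 st.py 12 80 34
```

```text
clock: 8.95
position: [570.4, -18.1, 99.5]
ee_rot: [-0.007, 0.953, 0.154, 0.261]
contact_force: [-13.5, -3.1, 20.5]
gripper_width: 0.1
grasp_force: 12.4
[ 0.02  0.31 -0.4  -0.76 -0.43 -0.94] F case [-1.2 -4.1 24.3]
case pos [12.3 80.5 39.5] shift [ 0.012 -0.004 -0.025] turn [-0.015  0.001 -0.008] n 0.1 0.2
```

```bash
python3 -m handwheel '[{"x":-0.033,"y":0,"z":0.058,"ax":0,"ay":0,"az":0},{"x":-0.033,"y":0,"z":0.058,"ax":0,"ay":0,"az":0},{"x":-0.033,"y":0,"z":0.058,"ax":0,"ay":0,"az":0},{"x":-0.01,"y":-0.132,"z":0,"ax":0,"ay":0,"az":0},{"x":-0.01,"y":-0.132,"z":0,"ax":0,"ay":0,"az":0},{"x":-0.01,"y":-0.132,"z":0,"ax":0,"ay":0,"az":0},{"x":0.03,"y":0,"z":-0.052,"ax":0,"ay":0,"az":0},{"x":0,"y":0,"z":0,"ax":0,"ay":0,"az":0}]' -1
python3 st.py 12 0 56
```

```text
clock: 9.75
position: [551.3, -97.5, 119.8]
ee_rot: [-0.005, 0.953, 0.154, 0.259]
contact_force: [-0.3, 0.2, -0.1]
gripper_width: 0.1
grasp_force: 0.0
[-0.17  0.28 -0.36 -0.76 -0.57 -0.82] F case [-0.3  0.1  0.1]
case pos [11.2 -0.1 63.6] shift [ 0.022 -0.001 -0.031] turn [-0.015 -0.002 -0.005] n 0.2 0.2
```

```bash
python3 -m handwheel '[{"x":0.005,"y":0,"z":-0.009,"ax":0,"ay":0,"az":0},{"x":0.005,"y":0,"z":-0.009,"ax":0,"ay":0,"az":0},{"x":0.005,"y":0,"z":-0.009,"ax":0,"ay":0,"az":0},{"x":0.005,"y":0,"z":-0.009,"ax":0,"ay":0,"az":0},{"x":0.005,"y":0,"z":-0.009,"ax":0,"ay":0,"az":0},{"x":0.005,"y":0,"z":-0.009,"ax":0,"ay":0,"az":0},{"x":0.005,"y":0,"z":-0.009,"ax":0,"ay":0,"az":0},{"x":0.005,"y":0,"z":-0.009,"ax":0,"ay":0,"az":0}]' -1
python3 st.py 12 0 36
python3 -m handwheel '[{"x":0.005,"y":0,"z":-0.009,"ax":0,"ay":0,"az":0},{"x":0.005,"y":0,"z":-0.009,"ax":0,"ay":0,"az":0},{"x":0,"y":0,"z":0,"ax":0,"ay":0,"az":0},{"x":0,"y":0,"z":0,"ax":0,"ay":0,"az":0},{"x":0,"y":0,"z":0,"ax":0,"ay":0,"az":0},{"x":0,"y":0,"z":0,"ax":0,"ay":0,"az":0},{"x":0,"y":0,"z":0,"ax":0,"ay":0,"az":0},{"x":0,"y":0,"z":0,"ax":0,"ay":0,"az":0}]' -1
python3 st.py 12 0 36
```

```text
clock: 10.55
position: [559.4, -97.2, 107.4]
ee_rot: [-0.006, 0.953, 0.154, 0.26]
contact_force: [-5.1, 0.5, 7.7]
gripper_width: 0.3
grasp_force: 4.1
[-0.17  0.31 -0.35 -0.78 -0.56 -0.79] F case [-0.5  0.1  9.2]
case pos [11.9  0.8 48.8] shift [ 0.032 -0.007 -0.055] turn [-0.015 -0.    -0.007] n 0.3 0.2
clock: 11.35
position: [561.4, -97.4, 103.9]
ee_rot: [-0.006, 0.953, 0.153, 0.261]
contact_force: [-3.5, -1.0, 5.4]
gripper_width: 0.4
grasp_force: 3.4
[-0.17  0.32 -0.35 -0.79 -0.56 -0.78] F case [-0.2 -1.3  6.4]
case pos [11.9  0.8 44.8] shift [ 0.022 -0.006 -0.038] turn [-0.014  0.    -0.007] n 0.2 0.2
```

```bash
python3 -m handwheel '[{"x":0.005,"y":0,"z":-0.009,"ax":0,"ay":0,"az":0},{"x":0.005,"y":0,"z":-0.009,"ax":0,"ay":0,"az":0},{"x":0,"y":0,"z":0,"ax":0,"ay":0,"az":0},{"x":0,"y":0,"z":0,"ax":0,"ay":0,"az":0},{"x":0,"y":0,"z":0,"ax":0,"ay":0,"az":0},{"x":0,"y":0,"z":0,"ax":0,"ay":0,"az":0},{"x":0,"y":0,"z":0,"ax":0,"ay":0,"az":0},{"x":0,"y":0,"z":0,"ax":0,"ay":0,"az":0}]' -1
python3 st.py 12 0 36
```

```text
clock: 12.15
position: [563.5, -97.5, 100.2]
ee_rot: [-0.006, 0.953, 0.153, 0.261]
contact_force: [-3.5, -1.1, 5.8]
gripper_width: -0.1
grasp_force: 3.0
[-0.17  0.33 -0.34 -0.8  -0.55 -0.77] F case [-0.  -1.3  6.8]
case pos [11.9  0.8 40.6] shift [ 0.011 -0.005 -0.02 ] turn [-0.014  0.    -0.007] n 0.1 0.2
```

```bash
python3 -m handwheel '[{"x":0.005,"y":0,"z":-0.009,"ax":0,"ay":0,"az":0},{"x":0,"y":0,"z":0,"ax":0,"ay":0,"az":0},{"x":0,"y":0,"z":0,"ax":0,"ay":0,"az":0},{"x":0,"y":0,"z":0,"ax":0,"ay":0,"az":0},{"x":0,"y":0,"z":0,"ax":0,"ay":0,"az":0},{"x":0,"y":0,"z":0,"ax":0,"ay":0,"az":0},{"x":0,"y":0,"z":0,"ax":0,"ay":0,"az":0},{"x":0,"y":0,"z":0,"ax":0,"ay":0,"az":0}]' -1
python3 st.py 12 0 36
```

```text
clock: 12.95
position: [564.5, -97.6, 98.5]
ee_rot: [-0.006, 0.953, 0.153, 0.261]
contact_force: [-3.9, -1.3, 5.4]
gripper_width: 0.0
grasp_force: 3.1
[-0.17  0.33 -0.34 -0.8  -0.55 -0.76] F case [-0.5 -1.6  6.6]
case pos [12.   0.9 38.5] shift [ 0.006 -0.005 -0.011] turn [-0.014  0.    -0.007] n 0.1 0.2
```

```bash
python3 -m handwheel '[{"x":0.005,"y":0,"z":-0.009,"ax":0,"ay":0,"az":0},{"x":0,"y":0,"z":0,"ax":0,"ay":0,"az":0},{"x":0,"y":0,"z":0,"ax":0,"ay":0,"az":0},{"x":0,"y":0,"z":0,"ax":0,"ay":0,"az":0},{"x":0,"y":0,"z":0,"ax":0,"ay":0,"az":0},{"x":0,"y":0,"z":0,"ax":0,"ay":0,"az":0},{"x":0,"y":0,"z":0,"ax":0,"ay":0,"az":0},{"x":0,"y":0,"z":0,"ax":0,"ay":0,"az":0}]' -1
python3 st.py 12 0 36
```

```text
clock: 13.75
position: [565.3, -97.6, 97.0]
ee_rot: [-0.006, 0.953, 0.153, 0.261]
contact_force: [-5.7, -1.9, 8.3]
gripper_width: 0.3
grasp_force: 4.8
[-0.17  0.34 -0.34 -0.8  -0.55 -0.76] F case [-0.7 -2.4 10. ]
case pos [11.9  0.9 36.9] shift [ 0.002 -0.004 -0.004] turn [-0.014  0.    -0.007] n 0.0 0.2
```

```bash
python3 -m handwheel '[{"x":0.0025,"y":0,"z":-0.0043,"ax":0,"ay":0,"az":0},{"x":0,"y":0,"z":0,"ax":0,"ay":0,"az":0},{"x":0,"y":0,"z":0,"ax":0,"ay":0,"az":0},{"x":0,"y":0,"z":0,"ax":0,"ay":0,"az":0},{"x":0,"y":0,"z":0,"ax":0,"ay":0,"az":0},{"x":0,"y":0,"z":0,"ax":0,"ay":0,"az":0},{"x":0,"y":0,"z":0,"ax":0,"ay":0,"az":0},{"x":0,"y":0,"z":0,"ax":0,"ay":0,"az":0}]' -1
python3 st.py 12 0 36
```

```text
clock: 14.55
position: [565.4, -97.7, 96.8]
ee_rot: [-0.007, 0.953, 0.153, 0.261]
contact_force: [-9.1, -2.2, 12.4]
gripper_width: 0.2
grasp_force: 8.0
[-0.17  0.34 -0.34 -0.8  -0.55 -0.76] F case [-1.5 -2.9 15.2]
case pos [11.9  0.8 36.6] shift [ 0.002 -0.004 -0.003] turn [-0.014  0.001 -0.007] n 0.0 0.2
```

Hard stop at 36.6. I'll add a little more force and hold.

```bash
python3 -m handwheel '[{"x":0.0025,"y":0,"z":-0.0043,"ax":0,"ay":0,"az":0},{"x":0.0005,"y":0,"z":-0.0008,"ax":0,"ay":0,"az":0},{"x":0,"y":0,"z":0,"ax":0,"ay":0,"az":0},{"x":0,"y":0,"z":0,"ax":0,"ay":0,"az":0},{"x":0,"y":0,"z":0,"ax":0,"ay":0,"az":0},{"x":0,"y":0,"z":0,"ax":0,"ay":0,"az":0},{"x":0,"y":0,"z":0,"ax":0,"ay":0,"az":0},{"x":0,"y":0,"z":0,"ax":0,"ay":0,"az":0}]' -1
python3 st.py 12 0 36
```

```text
clock: 15.35
position: [565.6, -97.7, 96.7]
ee_rot: [-0.007, 0.953, 0.154, 0.261]
contact_force: [-13.8, -2.7, 18.7]
gripper_width: -0.1
grasp_force: 12.0
[-0.17  0.34 -0.34 -0.8  -0.55 -0.76] F case [-2.3 -3.7 23. ]
case pos [12.   0.9 36.4] shift [ 0.001 -0.004 -0.002] turn [-0.014  0.001 -0.008] n 0.0 0.2
```

```bash
python3 -m handwheel '[{"x":0,"y":0,"z":0,"ax":0,"ay":0,"az":0},{"x":0,"y":0,"z":0,"ax":0,"ay":0,"az":0},{"x":0,"y":0,"z":0,"ax":0,"ay":0,"az":0},{"x":-0.04,"y":0.003,"z":0.07,"ax":0,"ay":0,"az":0},{"x":-0.04,"y":0.003,"z":0.07,"ax":0,"ay":0,"az":0},{"x":-0.01,"y":-0.135,"z":0,"ax":0,"ay":0,"az":0},{"x":-0.01,"y":-0.135,"z":0,"ax":0,"ay":0,"az":0},{"x":-0.01,"y":-0.135,"z":0,"ax":0,"ay":0,"az":0}]' -1
python3 st.py 12 -80 52
```

```text
clock: 16.15
position: [544.7, -177.7, 122.4]
ee_rot: [-0.006, 0.953, 0.153, 0.261]
contact_force: [1.2, 0.5, -0.1]
gripper_width: 0.2
grasp_force: 0.0
[-0.35  0.32 -0.28 -0.76 -0.7  -0.68] F case [ 0.9  0.6 -0.7]
case pos [ 12.1 -80.5  66.1] shift [ 0.035 -0.    -0.061] turn [-0.014  0.    -0.007] n 0.3 0.2
```

```bash
python3 -m handwheel '[{"x":0.02,"y":0,"z":-0.035,"ax":0,"ay":0,"az":0},{"x":0.015,"y":0,"z":-0.026,"ax":0,"ay":0,"az":0},{"x":0.005,"y":0,"z":-0.009,"ax":0,"ay":0,"az":0},{"x":0.005,"y":0,"z":-0.009,"ax":0,"ay":0,"az":0},{"x":0.005,"y":0,"z":-0.009,"ax":0,"ay":0,"az":0},{"x":0,"y":0,"z":0,"ax":0,"ay":0,"az":0},{"x":0,"y":0,"z":0,"ax":0,"ay":0,"az":0},{"x":0,"y":0,"z":0,"ax":0,"ay":0,"az":0}]' -1
python3 st.py 12 -80 36
python3 -m handwheel '[{"x":0.005,"y":0,"z":-0.009,"ax":0,"ay":0,"az":0},{"x":0,"y":0,"z":0,"ax":0,"ay":0,"az":0},{"x":0,"y":0,"z":0,"ax":0,"ay":0,"az":0},{"x":0,"y":0,"z":0,"ax":0,"ay":0,"az":0},{"x":0,"y":0,"z":0,"ax":0,"ay":0,"az":0},{"x":0,"y":0,"z":0,"ax":0,"ay":0,"az":0},{"x":0,"y":0,"z":0,"ax":0,"ay":0,"az":0},{"x":0,"y":0,"z":0,"ax":0,"ay":0,"az":0}]' -1
python3 st.py 12 -80 36
```

```text
clock: 16.95
position: [554.3, -176.6, 104.7]
ee_rot: [-0.006, 0.953, 0.154, 0.26]
contact_force: [-4.4, -1.4, 2.4]
gripper_width: -0.0
grasp_force: 1.9
[-0.34  0.36 -0.27 -0.79 -0.68 -0.65] F case [-2.5 -1.7  4.2]
case pos [ 11.5 -78.7  46. ] shift [ 0.027 -0.008 -0.042] turn [-0.014 -0.    -0.007] n 0.2 0.2
clock: 17.75
position: [555.3, -176.8, 102.9]
ee_rot: [-0.006, 0.953, 0.154, 0.26]
contact_force: [-4.2, -0.9, 3.6]
gripper_width: 0.0
grasp_force: 2.9
[-0.34  0.37 -0.27 -0.79 -0.68 -0.65] F case [-1.8 -1.2  5.2]
case pos [ 11.5 -78.8  43.9] shift [ 0.021 -0.008 -0.033] turn [-0.015 -0.    -0.007] n 0.2 0.2
```

Pack c is moving at about 5 N, so I'll continue in 2 mm steps.

```bash
python3 -m handwheel '[{"x":0.005,"y":0,"z":-0.009,"ax":0,"ay":0,"az":0},{"x":0,"y":0,"z":0,"ax":0,"ay":0,"az":0},{"x":0,"y":0,"z":0,"ax":0,"ay":0,"az":0},{"x":0.0025,"y":0,"z":-0.0043,"ax":0,"ay":0,"az":0},{"x":0,"y":0,"z":0,"ax":0,"ay":0,"az":0},{"x":0,"y":0,"z":0,"ax":0,"ay":0,"az":0},{"x":0,"y":0,"z":0,"ax":0,"ay":0,"az":0},{"x":0,"y":0,"z":0,"ax":0,"ay":0,"az":0}]' -1
python3 st.py 12 -80 36
```

```text
clock: 18.55
position: [556.9, -176.9, 100.2]
ee_rot: [-0.006, 0.953, 0.154, 0.26]
contact_force: [-5.0, -1.7, 3.3]
gripper_width: 0.1
grasp_force: 2.6
[-0.34  0.37 -0.27 -0.79 -0.67 -0.64] F case [-2.5 -2.   5.3]
case pos [ 11.5 -78.8  40.7] shift [ 0.013 -0.007 -0.019] turn [-0.015 -0.    -0.007] n 0.1 0.2
```

```bash
python3 -m handwheel '[{"x":0.005,"y":0,"z":-0.009,"ax":0,"ay":0,"az":0},{"x":0,"y":0,"z":0,"ax":0,"ay":0,"az":0},{"x":0,"y":0,"z":0,"ax":0,"ay":0,"az":0},{"x":0,"y":0,"z":0,"ax":0,"ay":0,"az":0},{"x":0,"y":0,"z":0,"ax":0,"ay":0,"az":0},{"x":0,"y":0,"z":0,"ax":0,"ay":0,"az":0},{"x":0,"y":0,"z":0,"ax":0,"ay":0,"az":0},{"x":0,"y":0,"z":0,"ax":0,"ay":0,"az":0}]' -1
python3 st.py 12 -80 36
```

```text
clock: 19.35
position: [557.5, -177.0, 99.1]
ee_rot: [-0.006, 0.953, 0.154, 0.26]
contact_force: [-8.8, -2.0, 8.2]
gripper_width: -0.3
grasp_force: 5.9
[-0.34  0.37 -0.27 -0.8  -0.67 -0.64] F case [-3.4 -2.7 11.4]
case pos [ 11.5 -78.8  39.5] shift [ 0.011 -0.007 -0.014] turn [-0.015 -0.    -0.007] n 0.1 0.2
```

```bash
python3 -m handwheel '[{"x":0.0025,"y":0,"z":-0.0043,"ax":0,"ay":0,"az":0},{"x":0,"y":0,"z":0,"ax":0,"ay":0,"az":0},{"x":0,"y":0,"z":0,"ax":0,"ay":0,"az":0},{"x":0,"y":0,"z":0,"ax":0,"ay":0,"az":0},{"x":0,"y":0,"z":0,"ax":0,"ay":0,"az":0},{"x":0,"y":0,"z":0,"ax":0,"ay":0,"az":0},{"x":0,"y":0,"z":0,"ax":0,"ay":0,"az":0},{"x":0,"y":0,"z":0,"ax":0,"ay":0,"az":0}]' -1
python3 st.py 12 -80 36
```

```text
clock: 20.15
position: [557.6, -177.0, 99.0]
ee_rot: [-0.007, 0.953, 0.154, 0.26]
contact_force: [-12.4, -1.8, 13.6]
gripper_width: 0.1
grasp_force: 8.9
[-0.34  0.37 -0.27 -0.8  -0.67 -0.64] F case [-3.8 -2.8 17.9]
case pos [ 11.5 -78.9  39.4] shift [ 0.01  -0.007 -0.013] turn [-0.015 -0.    -0.008] n 0.1 0.2
```

```bash
python3 -m handwheel '[{"x":0.0015,"y":0,"z":-0.0026,"ax":0,"ay":0,"az":0},{"x":0,"y":0,"z":0,"ax":0,"ay":0,"az":0},{"x":0,"y":0,"z":0,"ax":0,"ay":0,"az":0},{"x":0,"y":0,"z":0,"ax":0,"ay":0,"az":0},{"x":0,"y":0,"z":0,"ax":0,"ay":0,"az":0},{"x":0,"y":0,"z":0,"ax":0,"ay":0,"az":0},{"x":0,"y":0,"z":0,"ax":0,"ay":0,"az":0},{"x":0,"y":0,"z":0,"ax":0,"ay":0,"az":0}]' -1
python3 st.py 12 -80 36
python3 - <<'E'
from fk import *
V=tilt(30,0)
for n,p,r in (('front',(420,-140,300),tilt(15,8)),('up',(480,-100,450),V),('over',(640,-100,450),V),('down',(640,-100,285),V),('pushed',(500,-95,285),V),('press V',W(-83,0,75),V),('press15',W(-83,0,75),tilt(15,0))):
  print(n,np.round(p,0),[s.round(2).tolist() for s in ik(np.array(p),r,12)])
delta((420,-140,300),tilt(15,8))
print(fk2([-.35,.32,-.28,-.76,-.7,-.68])[0])
E
```

```text
clock: 20.95
position: [557.6, -177.0, 98.9]
ee_rot: [-0.007, 0.953, 0.154, 0.26]
contact_force: [-15.6, -0.9, 16.0]
gripper_width: 0.3
grasp_force: 10.7
[-0.34  0.37 -0.27 -0.8  -0.67 -0.64] F case [-5.4 -2.1 21.6]
case pos [ 11.5 -78.8  39.3] shift [ 0.01  -0.007 -0.013] turn [-0.015  0.    -0.008] n 0.1 0.2
front [ 420 -140  300] [[-0.05, -0.09, -0.37, -0.15, -1.04, -1.49]]
up [ 480 -100  450] [[0.13, 0.08, 0.13, 0.0, -1.63, -1.77]]
over [ 640 -100  450] [[0.09, 0.38, 0.53, 0.0, -1.72, -1.74]]
down [ 640 -100  285] [[0.09, 0.4, 0.16, 0.0, -1.33, -1.74]]
pushed [500 -95 285] [[0.13, 0.15, -0.18, 0.0, -1.24, -1.78]]
press V [464. -91.  83.] [[0.15, 0.3, -0.55, 0.0, -0.71, -1.8]]
press15 [464. -91.  83.] [[0.19, 0.21, -0.82, 0.24, -0.29, -2.05]]
case pos [ 11.5 -78.8  39.3] shift [-0.688  0.185  1.005] turn [-0.117  0.171 -0.029] n 4.9 2.2
[ 543.93790625 -181.20610594  124.49927732]
```

```bash
python3 -m handwheel '[{"x":0,"y":0,"z":0,"ax":0,"ay":0,"az":0},{"x":0,"y":0,"z":0,"ax":0,"ay":0,"az":0},{"x":-0.05,"y":0,"z":0.09,"ax":0,"ay":0,"az":0},{"x":-0.1,"y":0.01,"z":0.17,"ax":0,"ay":0,"az":0},{"x":-0.14,"y":0.04,"z":0.17,"ax":0,"ay":0,"az":0},{"x":-0.14,"y":0.04,"z":0.17,"ax":-0.02,"ay":0.03,"az":-0.005},{"x":-0.14,"y":0.05,"z":0.17,"ax":-0.04,"ay":0.06,"az":-0.01},{"x":-0.14,"y":0.04,"z":0.17,"ax":-0.04,"ay":0.07,"az":-0.01}]' -1
python3 - <<'E'
from fk import *
print(arm.read_state()['joints'].round(2))
delta((480,-100,450),tilt(30,0))
E
```

```text
clock: 21.75
position: [420.0, -141.7, 280.8]
ee_rot: [0.011, 0.986, 0.078, 0.146]
contact_force: [1.0, -0.7, -0.2]
gripper_width: -0.2
grasp_force: 0.0
[-0.09 -0.07 -0.39 -0.21 -0.99 -1.41]
case pos [-18.7 -54.3 266.8] shift [0.3   0.209 0.846] turn [-0.093  0.191 -0.034] n 3.7 2.2
```

```bash
python3 -m handwheel '[{"x":0,"y":0.05,"z":0.2,"ax":-0.018,"ay":0.038,"az":-0.007},{"x":0,"y":0.05,"z":0.2,"ax":-0.018,"ay":0.038,"az":-0.007},{"x":0,"y":0.05,"z":0.2,"ax":-0.019,"ay":0.038,"az":-0.007},{"x":0,"y":0.05,"z":0.15,"ax":-0.019,"ay":0.038,"az":-0.007},{"x":0.1,"y":0,"z":0.1,"ax":-0.019,"ay":0.038,"az":-0.006},{"x":0.2,"y":0,"z":0,"ax":0,"ay":0,"az":0},{"x":0,"y":0,"z":0,"ax":0,"ay":0,"az":0},{"x":0,"y":0,"z":0,"ax":0,"ay":0,"az":0}]' -1
python3 - <<'E'
from fk import *
print(arm.read_state()['joints'].round(2))
delta((650,-100,450),tilt(30,0))
E
```

```text
clock: 22.55
position: [482.3, -100.9, 448.0]
ee_rot: [0.036, 0.999, 0.002, 0.0]
contact_force: [-1.2, 0.8, 0.2]
gripper_width: -0.1
grasp_force: 0.0
[ 0.12  0.08  0.13 -0.   -1.62 -1.77]
case pos [116.   -8.8 382.1] shift [0.838 0.005 0.01 ] turn [-0.002  0.    -0.003] n 3.4 0.0
```

```bash
python3 -m handwheel '[{"x":0.2,"y":0,"z":0,"ax":0,"ay":0,"az":0},{"x":0.2,"y":0,"z":0,"ax":0,"ay":0,"az":0},{"x":0.2,"y":0,"z":0,"ax":0,"ay":0,"az":0},{"x":0.2,"y":0,"z":0,"ax":0,"ay":0,"az":0},{"x":0,"y":0,"z":-0.2,"ax":0,"ay":0,"az":0},{"x":0,"y":0,"z":-0.2,"ax":0,"ay":0,"az":0},{"x":0,"y":0,"z":-0.2,"ax":0,"ay":0,"az":0},{"x":0,"y":0,"z":-0.2,"ax":0,"ay":0,"az":0}]' -1
python3 - <<'E'
from fk import *
s=arm.read_state();print(s['joints'].round(2));snap('side','c.png')
i=cv2.imread('pics/c.png')[60:260,240:500];cv2.imwrite('pics/cc.png',cv2.resize(i,None,fx=3,fy=3))
E
```

```text
clock: 23.35
position: [640.5, -101.7, 288.8]
ee_rot: [0.037, 0.999, 0.001, 0.002]
contact_force: [1.2, -0.2, -0.8]
gripper_width: 0.1
grasp_force: 0.0
[ 0.09  0.39  0.17 -0.   -1.34 -1.73]
```

View pics/cc.png

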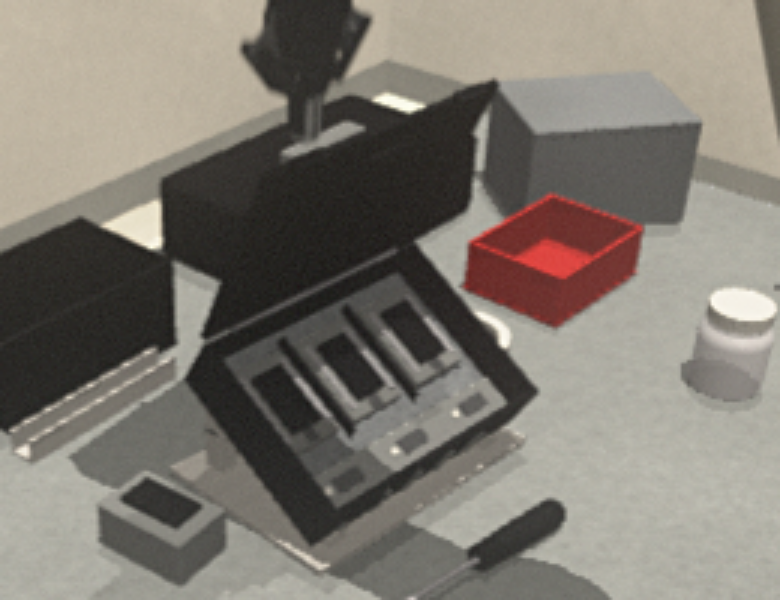

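The fingers, at about (305,130), are behind the lid, and the packs are all down. Next I'll push the lid towards the robot.

```bash
python3 -m handwheel '[{"x":-0.06,"y":0,"z":0,"ax":0,"ay":0,"az":0},{"x":-0.06,"y":0,"z":0,"ax":0,"ay":0,"az":0},{"x":-0.05,"y":0,"z":0,"ax":0,"ay":0,"az":0},{"x":-0.05,"y":0,"z":0,"ax":0,"ay":0,"az":0},{"x":-0.04,"y":0,"z":0,"ax":0,"ay":0,"az":0},{"x":-0.04,"y":0,"z":0,"ax":0,"ay":0,"az":0},{"x":-0.04,"y":0,"z":0,"ax":0,"ay":0,"az":0},{"x":-0.04,"y":0,"z":0,"ax":0,"ay":0,"az":0}]' -1
python3 -m handwheel '[{"x":-0.04,"y":0,"z":0,"ax":0,"ay":0,"az":0},{"x":-0.04,"y":0,"z":0,"ax":0,"ay":0,"az":0},{"x":-0.04,"y":0,"z":0,"ax":0,"ay":0,"az":0},{"x":-0.04,"y":0,"z":0,"ax":0,"ay":0,"az":0},{"x":-0.04,"y":0,"z":0,"ax":0,"ay":0,"az":0},{"x":-0.04,"y":0,"z":0,"ax":0,"ay":0,"az":0},{"x":-0.04,"y":0,"z":0,"ax":0,"ay":0,"az":0},{"x":-0.04,"y":0,"z":0,"ax":0,"ay":0,"az":0}]' -1
```

```text
clock: 24.2
position: [564.7, -101.8, 289.6]
ee_rot: [0.037, 0.999, 0.001, 0.001]
contact_force: [1.3, -0.8, -0.5]
gripper_width: 0.2
grasp_force: 0.4
clock: 25.0
position: [500.3, -101.9, 289.4]
ee_rot: [0.037, 0.999, 0.001, 0.001]
contact_force: [0.5, -0.5, -0.0]
gripper_width: 0.1
grasp_force: 0.1
```

```bash
python3 -m handwheel '[{"x":-0.04,"y":0,"z":0,"ax":0,"ay":0,"az":0},{"x":-0.04,"y":0,"z":0,"ax":0,"ay":0,"az":0},{"x":0,"y":0,"z":0.1,"ax":0,"ay":0,"az":0},{"x":0,"y":0,"z":0.1,"ax":0,"ay":0,"az":0},{"x":0,"y":0,"z":0.1,"ax":0,"ay":0,"az":0},{"x":0,"y":0,"z":0,"ax":0,"ay":0,"az":0},{"x":0,"y":0,"z":0,"ax":0,"ay":0,"az":0},{"x":0,"y":0,"z":0,"ax":0,"ay":0,"az":0}]' -1
python3 -m handwheel '[{"x":0,"y":0,"z":0,"ax":0,"ay":0,"az":0},{"x":0,"y":0,"z":0,"ax":0,"ay":0,"az":0},{"x":0,"y":0,"z":0,"ax":0,"ay":0,"az":0},{"x":0,"y":0,"z":0,"ax":0,"ay":0,"az":0},{"x":0,"y":0,"z":0,"ax":0,"ay":0,"az":0},{"x":0,"y":0,"z":0,"ax":0,"ay":0,"az":0},{"x":0,"y":0,"z":0,"ax":0,"ay":0,"az":0},{"x":0,"y":0,"z":0,"ax":0,"ay":0,"az":0}]' -1
python3 -m handwheel '[{"x":0,"y":0,"z":0,"ax":0,"ay":0,"az":0},{"x":0,"y":0,"z":0,"ax":0,"ay":0,"az":0},{"x":0,"y":0,"z":0,"ax":0,"ay":0,"az":0},{"x":0,"y":0,"z":0,"ax":0,"ay":0,"az":0},{"x":0,"y":0,"z":0,"ax":0,"ay":0,"az":0},{"x":0,"y":0,"z":0,"ax":0,"ay":0,"az":0},{"x":0,"y":0,"z":0,"ax":0,"ay":0,"az":0},{"x":0,"y":0,"z":0,"ax":0,"ay":0,"az":0}]' -1
python3 - <<'E'
from fk import *
s=arm.read_state();print(s['joints'].round(2));snap('side','d.png')
i=cv2.imread('pics/d.png')[60:260,240:500];cv2.imwrite('pics/dc.png',cv2.resize(i,None,fx=3,fy=3))
delta(W(-83,0,105),tilt(30,0))
E
```

```text
clock: 25.8
position: [484.3, -101.8, 348.3]
ee_rot: [0.037, 0.999, 0.001, -0.0]
contact_force: [0.7, -0.2, -0.1]
gripper_width: -0.1
grasp_force: 0.0
clock: 26.6
position: [485.0, -101.9, 349.5]
ee_rot: [0.037, 0.999, 0.001, 0.001]
contact_force: [-0.2, -0.2, -0.2]
gripper_width: 0.1
grasp_force: 0.0
clock: 27.4
position: [485.0, -101.9, 349.4]
ee_rot: [0.037, 0.999, 0.001, 0.001]
contact_force: [-0.9, 0.5, 0.3]
gripper_width: 0.2
grasp_force: 0.0
[ 0.12  0.1  -0.08 -0.   -1.39 -1.76]
case pos [ 69.1  -9.5 295.3] shift [-0.179  0.061 -1.204] turn [-0.001  0.001 -0.002] n 4.9 0.0
```

View pics/dc.png

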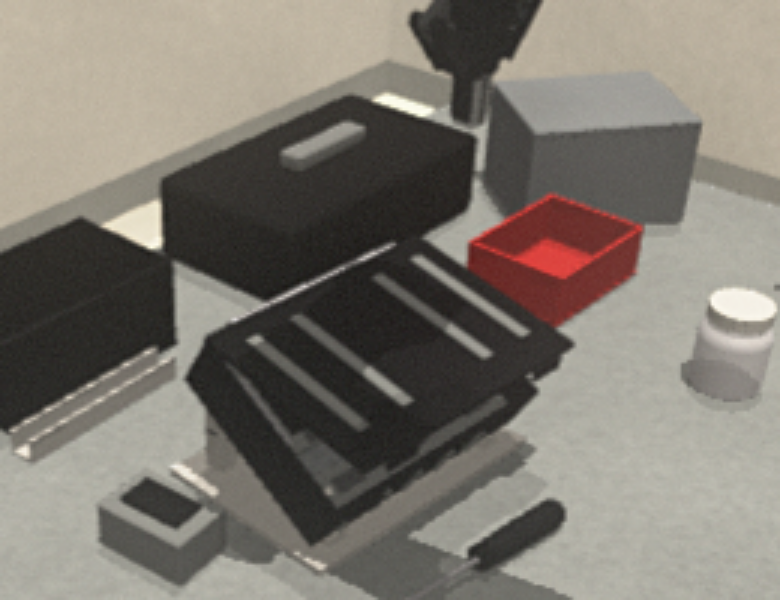

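The lid is sinking: its front edge runs from (370,470) to (570,345) and is nearly down. I'll move above the press point.

```bash
python3 -m handwheel '[{"x":-0.045,"y":0.015,"z":-0.07,"ax":0,"ay":0,"az":0},{"x":-0.045,"y":0.015,"z":-0.07,"ax":0,"ay":0,"az":0},{"x":-0.045,"y":0.015,"z":-0.07,"ax":0,"ay":0,"az":0},{"x":-0.045,"y":0.015,"z":-0.07,"ax":0,"ay":0,"az":0},{"x":0,"y":0,"z":-0.07,"ax":0,"ay":0,"az":0},{"x":0,"y":0,"z":-0.07,"ax":0,"ay":0,"az":0},{"x":0,"y":0,"z":-0.07,"ax":0,"ay":0,"az":0},{"x":0,"y":0,"z":-0.07,"ax":0,"ay":0,"az":0}]' -1
python3 -m handwheel '[{"x":0,"y":0,"z":-0.1,"ax":0,"ay":0,"az":0},{"x":0,"y":0,"z":-0.1,"ax":0,"ay":0,"az":0},{"x":0,"y":0,"z":-0.1,"ax":0,"ay":0,"az":0},{"x":0,"y":0,"z":-0.1,"ax":0,"ay":0,"az":0},{"x":0,"y":0,"z":-0.1,"ax":0,"ay":0,"az":0},{"x":0,"y":0,"z":0,"ax":0,"ay":0,"az":0},{"x":0,"y":0,"z":0,"ax":0,"ay":0,"az":0},{"x":0,"y":0,"z":0,"ax":0,"ay":0,"az":0}]' -1
python3 - <<'E'
from fk import *
s=arm.read_state();print(s['joints'].round(2));snap('side','e.png')
i=cv2.imread('pics/e.png')[60:260,240:500];cv2.imwrite('pics/ec.png',cv2.resize(i,None,fx=3,fy=3))
delta(W(-83,0,90),tilt(30,0))
E
```

```text
clock: 28.25
position: [449.0, -89.9, 237.0]
ee_rot: [0.037, 0.999, 0.001, 0.001]
contact_force: [0.3, 0.7, 0.1]
gripper_width: 0.1
grasp_force: 0.0
clock: 29.05
position: [450.0, -89.8, 138.6]
ee_rot: [0.037, 0.999, 0.001, 0.002]
contact_force: [-0.8, -0.8, 1.1]
gripper_width: 0.2
grasp_force: 0.0
[ 0.16  0.2  -0.52 -0.   -0.85 -1.8 ]
case pos [-67.4  -0.2 130.7] shift [ 0.034 -0.002 -0.215] turn [-0.001  0.003 -0.002] n 0.9 0.0
```

View pics/ec.png

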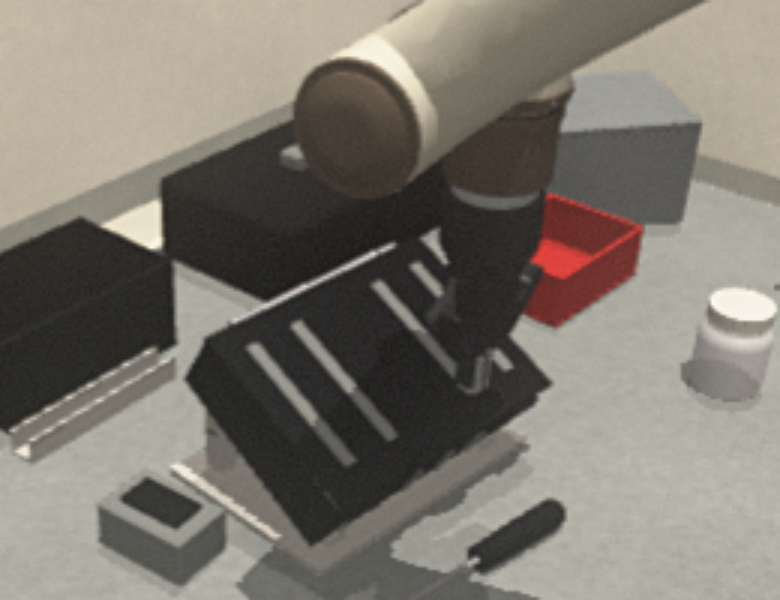

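The lid is down and ajar, with the fingers hovering over its front. I'll approach and press.

```bash
python3 -m handwheel '[{"x":0.012,"y":0,"z":-0.06,"ax":0,"ay":0,"az":0},{"x":0.012,"y":0,"z":-0.06,"ax":0,"ay":0,"az":0},{"x":0.01,"y":0,"z":-0.05,"ax":0,"ay":0,"az":0},{"x":0,"y":0,"z":-0.045,"ax":0,"ay":0,"az":0},{"x":0.005,"y":0,"z":-0.009,"ax":0,"ay":0,"az":0},{"x":0.005,"y":0,"z":-0.009,"ax":0,"ay":0,"az":0},{"x":0,"y":0,"z":0,"ax":0,"ay":0,"az":0},{"x":0,"y":0,"z":0,"ax":0,"ay":0,"az":0}]' -1
python3 st.py -83 0 72
python3 -m handwheel '[{"x":0.005,"y":0,"z":-0.009,"ax":0,"ay":0,"az":0},{"x":0.005,"y":0,"z":-0.009,"ax":0,"ay":0,"az":0},{"x":0.0025,"y":0,"z":-0.0043,"ax":0,"ay":0,"az":0},{"x":0,"y":0,"z":0,"ax":0,"ay":0,"az":0},{"x":0,"y":0,"z":0,"ax":0,"ay":0,"az":0},{"x":0,"y":0,"z":0,"ax":0,"ay":0,"az":0},{"x":0,"y":0,"z":0,"ax":0,"ay":0,"az":0},{"x":0,"y":0,"z":0,"ax":0,"ay":0,"az":0}]' -1
python3 st.py -83 0 68
```

```text
clock: 29.9
position: [458.1, -89.9, 91.2]
ee_rot: [0.037, 0.999, 0.001, 0.001]
contact_force: [0.3, -0.4, -0.3]
gripper_width: 0.1
grasp_force: 0.0
[ 0.15  0.28 -0.56 -0.   -0.73 -1.8 ] F case [ 0.1 -0.4 -0.4]
case pos [-84.1   0.4  85.6] shift [ 0.038 -0.005 -0.056] turn [ 0.169 -0.342  0.05 ] n 0.3 4.0
clock: 30.7
position: [460.2, -89.9, 87.1]
ee_rot: [0.037, 0.999, 0.001, 0.001]
contact_force: [-2.2, 1.0, 6.6]
gripper_width: 0.1
grasp_force: 3.3
[ 0.15  0.29 -0.56 -0.   -0.72 -1.8 ] F case [1.3 0.8 6.9]
case pos [-84.3   0.5  80.9] shift [ 0.038 -0.005 -0.053] turn [ 0.169 -0.343  0.05 ] n 0.3 4.0
```

```bash
python3 -m handwheel '[{"x":0.005,"y":0,"z":-0.009,"ax":0,"ay":0,"az":0},{"x":0,"y":0,"z":0,"ax":0,"ay":0,"az":0},{"x":0.005,"y":0,"z":-0.009,"ax":0,"ay":0,"az":0},{"x":0,"y":0,"z":0,"ax":0,"ay":0,"az":0},{"x":0.005,"y":0,"z":-0.009,"ax":0,"ay":0,"az":0},{"x":0,"y":0,"z":0,"ax":0,"ay":0,"az":0},{"x":0,"y":0,"z":0,"ax":0,"ay":0,"az":0},{"x":0,"y":0,"z":0,"ax":0,"ay":0,"az":0}]' -1
python3 st.py -83 0 68
```

```text
clock: 31.5
position: [462.9, -90.1, 81.7]
ee_rot: [0.037, 0.999, 0.001, 0.001]
contact_force: [-3.1, 0.2, 6.9]
gripper_width: 0.2
grasp_force: 3.7
[ 0.15  0.3  -0.56 -0.   -0.71 -1.8 ] F case [ 0.8 -0.1  7.5]
case pos [-84.7   0.5  74.9] shift [ 0.024 -0.005 -0.026] turn [ 0.169 -0.343  0.05 ] n 0.1 4.0
```

```bash
python3 -m handwheel '[{"x":0.005,"y":0,"z":-0.009,"ax":0,"ay":0,"az":0},{"x":0,"y":0,"z":0,"ax":0,"ay":0,"az":0},{"x":0.005,"y":0,"z":-0.009,"ax":0,"ay":0,"az":0},{"x":0,"y":0,"z":0,"ax":0,"ay":0,"az":0},{"x":0,"y":0,"z":0,"ax":0,"ay":0,"az":0},{"x":0,"y":0,"z":0,"ax":0,"ay":0,"az":0},{"x":0,"y":0,"z":0,"ax":0,"ay":0,"az":0},{"x":0,"y":0,"z":0,"ax":0,"ay":0,"az":0}]' -1
python3 st.py -83 0 68
```

```text
clock: 32.3
position: [464.6, -90.2, 78.5]
ee_rot: [0.037, 0.999, 0.001, 0.0]
contact_force: [-5.2, 0.9, 10.6]
gripper_width: -0.2
grasp_force: 5.9
[ 0.15  0.31 -0.56 -0.   -0.7  -1.79] F case [ 0.8  0.5 11.8]
case pos [-84.8   0.5  71.4] shift [ 0.016 -0.004 -0.01 ] turn [ 0.169 -0.344  0.05 ] n 0.1 4.1
```

```bash
python3 -m handwheel '[{"x":0.004,"y":0,"z":-0.006,"ax":0,"ay":0,"az":0},{"x":0,"y":0,"z":0,"ax":0,"ay":0,"az":0},{"x":0,"y":0,"z":0,"ax":0,"ay":0,"az":0},{"x":0,"y":0,"z":0,"ax":0,"ay":0,"az":0},{"x":0,"y":0,"z":0,"ax":0,"ay":0,"az":0},{"x":0,"y":0,"z":0,"ax":0,"ay":0,"az":0},{"x":0,"y":0,"z":0,"ax":0,"ay":0,"az":0},{"x":0,"y":0,"z":0,"ax":0,"ay":0,"az":0}]' -1
python3 st.py -83 0 68
```

```text
clock: 33.1
position: [464.8, -90.3, 78.1]
ee_rot: [0.036, 0.999, 0.0, -0.0]
contact_force: [-7.8, 0.7, 18.8]
gripper_width: -0.0
grasp_force: 10.0
[ 0.15  0.31 -0.56 -0.   -0.7  -1.79] F case [ 2.6  0.1 20.2]
case pos [-84.9   0.5  70.9] shift [ 0.015 -0.004 -0.008] turn [ 0.17  -0.345  0.05 ] n 0.1 4.1
```

Hard stop, at 20 N. I'll add a touch more force and hold.

```bash
python3 -m handwheel '[{"x":0.001,"y":0,"z":-0.0014,"ax":0,"ay":0,"az":0},{"x":0,"y":0,"z":0,"ax":0,"ay":0,"az":0},{"x":0,"y":0,"z":0,"ax":0,"ay":0,"az":0},{"x":0,"y":0,"z":0,"ax":0,"ay":0,"az":0},{"x":0,"y":0,"z":0,"ax":0,"ay":0,"az":0},{"x":0,"y":0,"z":0,"ax":0,"ay":0,"az":0},{"x":0,"y":0,"z":0,"ax":0,"ay":0,"az":0},{"x":0,"y":0,"z":0,"ax":0,"ay":0,"az":0}]' -1
python3 st.py -83 0 68
python3 -m handwheel '[{"x":0,"y":0,"z":0,"ax":0,"ay":0,"az":0},{"x":-0.02,"y":0,"z":0.04,"ax":0,"ay":0,"az":0},{"x":-0.02,"y":0,"z":0.15,"ax":0,"ay":0,"az":0},{"x":-0.02,"y":0,"z":0.2,"ax":0,"ay":0,"az":0},{"x":-0.02,"y":0,"z":0.2,"ax":0,"ay":0,"az":0},{"x":-0.02,"y":0,"z":0.2,"ax":0,"ay":0,"az":0},{"x":0,"y":0,"z":0,"ax":0,"ay":0,"az":0},{"x":0,"y":0,"z":0,"ax":0,"ay":0,"az":0}]' -1
python3 - <<'E'
from fk import *
snap('top','f.png')
i=cv2.imread('pics/f.png')[120:280,260:480];cv2.imwrite('pics/fc.png',cv2.resize(i,None,fx=3.5,fy=3.5))
E
```

```text
clock: 33.9
position: [464.8, -90.3, 78.0]
ee_rot: [0.036, 0.999, 0.0, -0.0]
contact_force: [-8.7, 2.4, 21.2]
gripper_width: -0.0
grasp_force: 11.1
[ 0.15  0.31 -0.56 -0.   -0.7  -1.79] F case [ 3.   1.7 22.8]
case pos [-84.8   0.5  70.8] shift [ 0.015 -0.004 -0.008] turn [ 0.17  -0.345  0.05 ] n 0.1 4.1
clock: 34.7
position: [446.4, -89.7, 234.6]
ee_rot: [0.037, 0.999, 0.002, 0.002]
contact_force: [0.9, 0.1, -0.2]
gripper_width: -0.0
grasp_force: 0.0
```

View pics/fc.png

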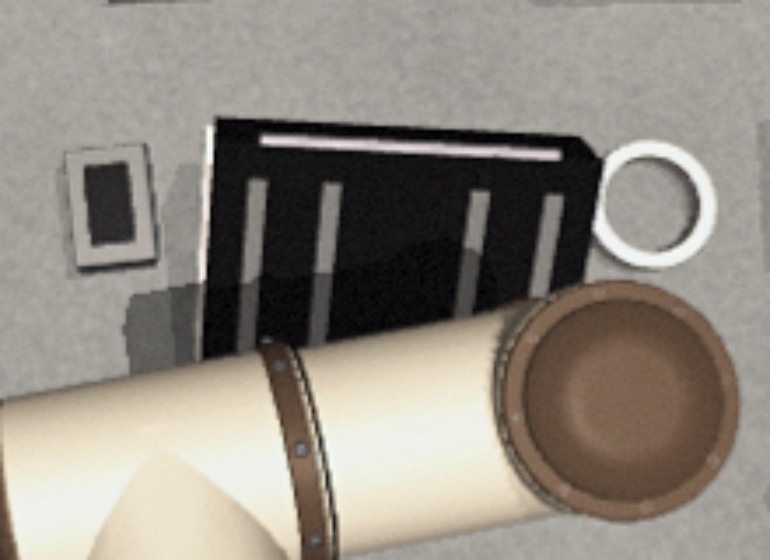

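The lid is shut, and the tape at (655,205) and the spare pack at (112,205) are where they were. The tool is clear, so I'm handing in.

```bash
python3 -c "
from bench import arm
print(arm.job_done())"
```

```text
the job is handed in; nothing more can be done
None
```

I pressed all three packs to their hard stops from left to right and shut the lid, confirming each with a held push of about 20–25 N (the left pack briefly saw 29 N). The screwdriver, spare pack and tape were left alone, and the job was handed in at about 35 s.

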